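# Put the larger test weight back in its hole of the weight case

### The job

Take the larger of the two brass weights off the pan of the scale and put it back upright in the hole of the wooden weight case that matches its diameter, feeling for the hole gently because the row of holes may have shifted in the case; then press the weight gently down until it is fully home on the bottom, and let go. Never press hard on the case, and leave the smaller weight and the other things where they are.

Things in the scene. Friction and masses are not known exactly. Their poses are not given: they have to be found in the camera images.
- weight_mid (a point): Centre (half-way up) of the larger brass weight on the pan, the one to put away: an upright plain cylinder 30 mm in diameter and 68 mm high with a 2 mm bevel round its foot, topped by a thin neck (13.5 mm diameter, 6 mm) and a knob (18.6 mm diameter, 12 mm): 86 mm in all, so its foot is 43 mm below this point. z is its axis. About 0.37 kg. Grip it round the upper part of the cylinder.
- small_weight_mid (a point): Centre (half-way up) of the smaller brass weight, which stands on the same pan and stays there: the same shape, 26 mm in diameter, cylinder 56 mm high, 74 mm in all. Which of the two weights stands on which side of the pan changes.
- pan_mid (a point): Centre of the floor of the scale's steel pan, on its upper face, 100 mm above the table (fixed table scale). The pan is 270 mm along x by 290 mm along y inside a thin rim 18 mm higher than this point. Both weights stand on this floor, on either side of this point along y.
- case: Open dark wooden weight case fixed to the table, 74 mm (x) by 254 mm (y) by 34 mm high; origin at the centre of its underside, z up. In it lies a wooden insert (61 by 200 mm) with a row of four round holes along the case's y axis; its top face is 39 mm above this origin. Do not press the case or anything in it with more than 32 N.
- row_mid (a point): Point of the case at its middle, level with the insert's top; axes as the case. With the insert centred, the holes lie on x = 0 at y = -72, -24, +24, +72 mm, for weights of 22, 26, 30, 34 mm; each is 1.5 mm wider. But the tight-fitting insert, holes and all, has been shifted along y by up to 20 mm either way. That shift is not in this reading; it must be felt or seen. It stays put when pushed.
- case_floor (a point): Point of the case at its middle, 11 mm above its origin: the level of a weight's foot when fully home, 28 mm below the insert's top. In each hole a flat steel ejector disc starts 6 mm higher (22 mm below the top). It carries a weight without sinking; pressed with about 8 N in all it slides down 6 mm to the bottom and stays there.
- big_weight_mid (a point): Centre of a brass weight (38 mm in diameter, 88 mm high) standing on the table; leave it alone.
- paper_cup: Paper cup, 76 mm in diameter, 90 mm high, origin at the centre of its underside; leave it alone.
- stapler: Black desk stapler, 130 by 34 by 43 mm, origin at the centre of its underside; leave it alone.
- label_roll: Roll of paper labels lying flat, 72 mm in diameter, 30 mm high, origin at the centre of its underside; leave it alone.
Mind the look-alikes: they are no part of the job. Leave any pink or red look-alike of the part that bears small_weight_mid alone.

How it is judged (in metres and radians):
On the way, in this order (a step that is already met when the one before it is completed fails the run):
1. the larger weight is lifted clear of the pan (z of weight_mid in the frame of pan_mid above 0.068 m), for 0.1 s.
2. the larger weight stands in the 30 mm hole of the case, at least down to the ejector disc (x of weight_mid in the frame of case between -0.006 and 0.006 m and y of weight_mid in the frame of case between 0 and 0.048 m and z of weight_mid in the frame of case below 0.064 m), for 0.1 s.
At the end, for the whole second after the job is handed in: The larger weight stands upright (within 0.08 rad) and at rest in the 30 mm hole, pressed home to within 2 mm of the bottom and released; the smaller weight still stands on the pan within 20 mm of its start (x of weight_mid in the frame of case between -0.006 and 0.006 m and y of weight_mid in the frame of case between 0 and 0.048 m and z of weight_mid in the frame of case below 0.056 m and angle between weight_mid's own z axis and vertical below 0.08 rad and linear speed of weight below 0.02 m/s and contact force between the fingers and weight below 0.1 N and distance of small_weight_mid from where it was at the start of the episode below 0.02 m and angle between small_weight_mid's own z axis and vertical below 0.1 rad); the robot touches nothing.
It fails at once if the weight is pressed against the case, its insert or a disc with more than 32 N (contact force between weight and case above 32 N).
It fails at once if the robot itself presses on the case with more than 32 N (contact force between any of the arm, the fingers and case above 32 N).
It fails at once if the smaller weight is shifted by more than 20 mm (distance of small_weight_mid from where it was at the start of the episode above 0.02 m).
It fails at once if another thing on the desk is shifted by more than 30 mm (distance of any of big_weight_mid, paper_cup, stapler, label_roll from where it was at the start of the episode above 0.03 m).
It also fails if it takes over 70 s, if anything falls off the work surface, if the arm or the gripper's body presses on something with over 40 N, if the wrist force passes 120 N, or if a joint passes its speed limit or range.

### The arm

A 6-joint arm with a two-finger parallel gripper is mounted at the origin on the work surface. World frame = base frame: x ahead of the robot, y to its left, z up, the work surface at z = 0. Lengths are in mm, angles in degrees, forces in N, time in s.
With the tool pointing down it reaches from about 300 to 850 mm from the base axis. Payload 4.2 kg.
Tool frame: the origin (TCP) lies on the front face of the gripper's body, between the roots of the fingers; the fingertips stand 78 mm ahead of it and the grasp point (between the pads) lies 60 mm ahead of it; x points along the fingers, y is the direction in which the jaws open and shut, and the axes are right-handed (so a half turn about x gives the same grasp; the last joint's range is limited). The gripper opens to 91 mm and grips with 3 to 60 N. Pads are 32 mm wide; open, the fingers measure 118 mm over their backs; the gripper's body (76 mm by 178 mm) begins 60 mm behind the grasp point.
Start: joints at [62.281, 18.312, 89.639, -0, 72.044, -1.146], TCP at [257.228, 514.265, 292.276] pointing down, gripper open.
Joint ranges: [-177.97, 177.97], [-48.28, 115.42], [12.27, 149.76], [-77.06, 257.06], [2.81, 150.46], [-146.56, 146.56]. Speed limits (degrees/s): [147.25, 147.25, 180, 180, 180, 180].

### API

Orientations are given as [roll, pitch, yaw] about the fixed x, y, z axes, in that order (R = Rz(yaw) Ry(pitch) Rx(roll)).
In Python, from workcell import status, viewer, env gives the robot as it stands. The module is installed in compiled form; this text tells all that it offers.
- The arm moves only by the tool move_arm, never from a script. Its argument "moves" is a list of rows, each a list of 3 entries, a list of its own where there are three numbers: the shift along the tool's x, y, z in cm, then the turn about the tool's x in rad, then the gripper's target within -1 to 1 (fully open at 1, half-way at 0, shut at -1). A call has 1 to 20 rows; each row is the pose to reach, as a shift and turn from the pose commanded when the call began, along the tool's axes at that moment; what a row does not reach only later rows make up. A row lasts 1/8 s, in which the tool goes at most 62.5 mm and 10.7 degrees, less where a joint would pass 70% of its speed; a pose out of reach is approached as far as the arm can. A call with a gripper value outside its range is refused whole. The fingers move at their own pace and stop on an object; "force" is the grip in N (left out, the last holds). Time passes only in rows, so rows that repeat a pose let the fingers close. It gives the time, the measured TCP pose, the force and the opening at its end, in the units of the state.
- status.state(): the state, without advancing time (a new reading comes with each control period).
- viewer.grab_frame(name): name is "side" or "top" or "wrist"; returns the picture (420x560x3 uint8, red, green, blue); there is no depth.
- viewer.get_calibration(name): a dict with "camera_matrix" (3x3 intrinsics, pixels), "eye" and "rotation" of the camera in the world. Camera axes: x right, y down, z forward; pixel columns grow to the right and rows downward; lengths in mm; the calibration is good to about 2 mm. A picture is of the moment at which its call begins: read the wrist's pose just before it. get_calibration takes no time and is no camera call; for the wrist camera it gives the pose at the moment of the call.
- env.job_done(): hands the job in, once; it reports no verdict.
The state is a dict: "time_s": time; "qpos": joint angles; "qvel": joint speeds; "effort": joint torques, N m; "ee_pos": TCP position; "ee_rot": TCP orientation; "force": force on the tool from outside, world axes, zero at the start; "torque": the same for the moment, N m; "gripper_width": finger opening in mm.
Only numpy, scipy, OpenCV 4.12 (cv2) and the standard library are available. Lean on these libraries where they do the work, as an engineer would, in place of code of your own. Each camera call takes 0.05 s, during which the arm holds its last target.

## Working session

There is one attempt and no reset: what is moved stays moved. The work goes in short steps, Python scripts to look and compute and a tool call to move; the robot and the scene stay as the last step left them, time stands still between calls to the robot, and variables do not carry over. Pictures are saved under pics/ and viewed, and the job is handed in when it is done.

Besides the shell and the picture viewer there is one more tool, called after ">>>" as name([rows], argument=value, ...), one row to a line, values as JSON. move_arm: Moves the arm, as the interface text tells. Its arguments: {"type":"object","properties":{"moves":{"type":"array","items":{"type":"array"}},"force":{"type":"number"}},"required":["moves"]}

```bash
mkdir -p pics
python3 - <<'E'
from workcell import status, viewer
import cv2
print(status.state())
for n in ["side","top","wrist"]:
    c=viewer.get_calibration(n); print(n,c)
    cv2.imwrite(f"pics/{n}0.png",viewer.grab_frame(n)[:,:,::-1])
E
```

```text
{'time_s': 0.0, 'qpos': array([ 6.22796728e+01,  1.83509113e+01,  8.97082587e+01, -6.84079097e-04,
        7.20443625e+01, -1.14716849e+00]), 'qvel': array([-0.08598418, -0.02962182,  0.02309147,  0.07989397, -0.02029608,
        0.10057519]), 'effort': array([-8.12514027e-04, -4.12462091e+01, -2.31971437e+01,  7.26966583e-02,
        4.59213252e-02, -1.67564408e-04]), 'ee_pos': array([257.05474085, 513.91195738, 291.41493   ]), 'ee_rot': array([ -90.78724776,   89.89646539, -117.36019504]), 'force': array([-0.13815874, -0.94640566,  0.00812128]), 'torque': array([-0.00048006,  0.04008463,  0.04378598]), 'gripper_width': 91.02421038096722}
side {'camera_matrix': array([[455.78798106,   0.        , 280.97626049],
       [  0.        , 455.78798106, 204.92563514],
       [  0.        ,   0.        ,   1.        ]]), 'eye': array([375.23325983, 836.98135133, 815.48605625]), 'rotation': array([-129.4684556 ,   -0.19567535, -166.26139533])}
top {'camera_matrix': array([[444.86964077,   0.        , 281.07745541],
       [  0.        , 444.86964077, 208.75350724],
       [  0.        ,   0.        ,   1.        ]]), 'eye': array([ 388.96989381,   15.56540043, 1149.5333493 ]), 'rotation': array([-170.87275213,   -0.94863422,  -88.75973597])}
wrist {'camera_matrix': array([[295.71128511,   0.        , 282.11805464],
       [  0.        , 295.71128511, 211.50516495],
       [  0.        ,   0.        ,   1.        ]]), 'eye': array([189.12798916, 547.30807034, 383.93776396]), 'rotation': array([1.64356991e+02, 7.13226362e-02, 6.35117985e+01])}
```

View pics/side0.png

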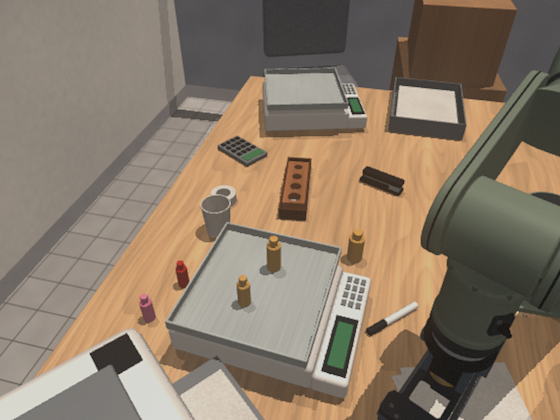

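View pics/top0.png

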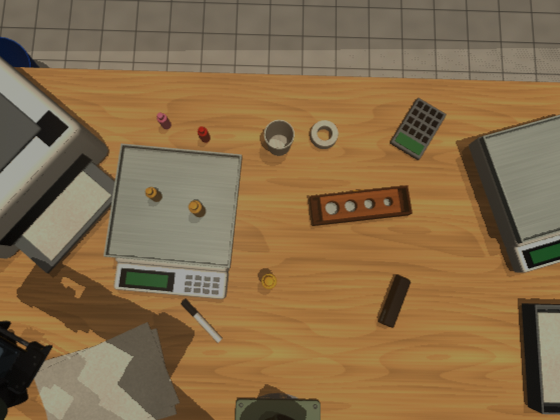

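View pics/wrist0.png

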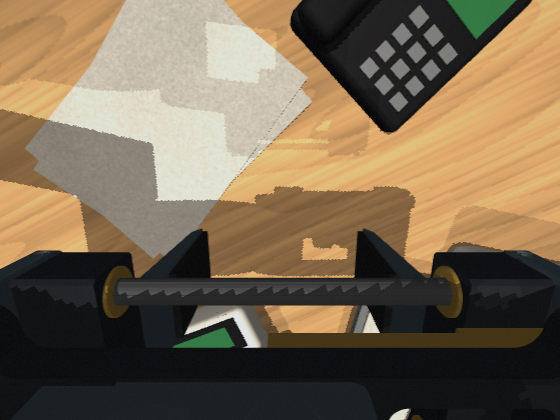

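The side view shows two brass weights on the near pan, at (274,255) and (243,292), with the case at (295,187). In the top view the weights are at (196,208) and (152,193), and the holes run from (332,208) on the left, the largest, to (388,202). I'll enlarge these to measure.

Run:
```python
import cv2,numpy as np
t=cv2.imread("pics/top0.png"); s=cv2.imread("pics/side0.png")
a=cv2.resize(t[170:240,300:420],None,fx=6,fy=6,interpolation=cv2.INTER_CUBIC)
cv2.imwrite("pics/a.png",a)
b=cv2.resize(s[225:315,225:305],None,fx=6,fy=6,interpolation=cv2.INTER_CUBIC)
c=cv2.resize(t[170:230,130:220],None,fx=6,fy=6,interpolation=cv2.INTER_CUBIC)
cv2.imwrite("pics/b.png",b);cv2.imwrite("pics/c.png",c)
```

```text
(no output)
```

View pics/a.png

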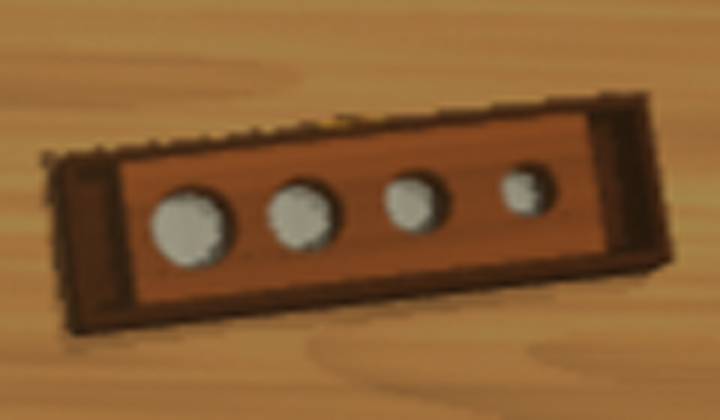

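View pics/b.png

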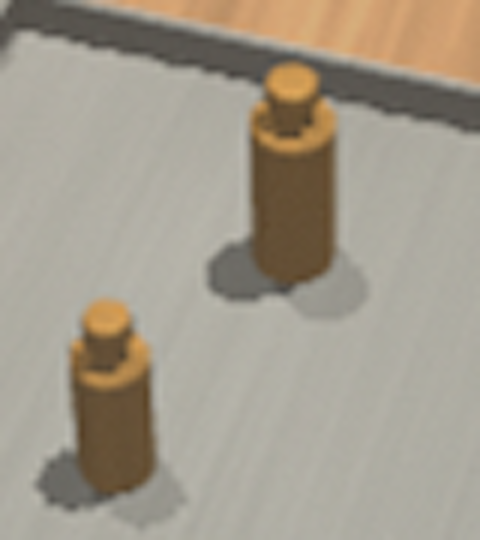

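View pics/c.png

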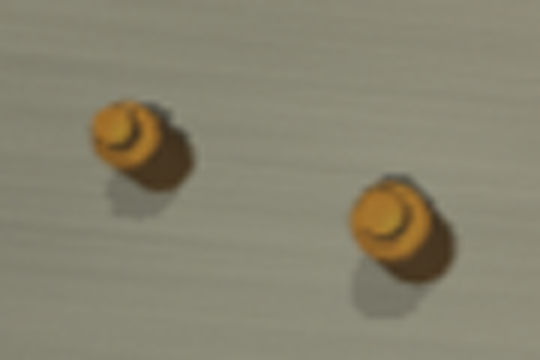

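```bash
cat > h.py <<'E'
import numpy as np
from scipy.spatial.transform import Rotation as R
from workcell import status, viewer
def ray(n,uv,cal=None):
    c=cal or viewer.get_calibration(n); K=c["camera_matrix"]
    d=R.from_euler('xyz',c["rotation"],degrees=True).as_matrix()@np.linalg.solve(K,[uv[0],uv[1],1])
    return np.array(c["eye"]),d
def onz(n,uv,z,cal=None):
    e,d=ray(n,uv,cal); return e+d*(z-e[2])/d[2]
def proj(n,p,cal=None):
    c=cal or viewer.get_calibration(n)
    q=R.from_euler('xyz',c["rotation"],degrees=True).as_matrix().T@(np.array(p)-c["eye"])
    q=c["camera_matrix"]@q; return q[:2]/q[2]
E
cat > m.py <<'E'
from h import *
f=lambda x,y,ox,oy:((x+.5)/6-.5+ox,(y+.5)/6-.5+oy)
np.set_printoptions(precision=1,suppress=True)
print("large top",onz("top",f(381,213,130,170),186),"side",onz("side",f(292,80,225,225),186))
print("small top",onz("top",f(116,127,130,170),174),"side",onz("side",f(108,313,225,225),174))
for n,p in dict(h34=(192.5,228),h30=(305,214),h26=(417,203),h22=(528,190)).items(): print(n,onz("top",f(*p,300,170),39))
for p in [(60,160),(645,97),(670,262),(80,330)]: print("case corner",onz("top",f(*p,300,170),34))
print(R.from_euler('xyz',status.state()["ee_rot"],degrees=True).as_matrix())
E
python3 m.py
```

```text
large top [547.6 195.8 186. ] side [545.1 198.3 186. ]
small top [579.4 297.7 174. ] side [577.5 300.8 174. ]
h34 [ 573.9 -127.1   39. ]
h30 [ 581.1 -174.8   39. ]
h26 [ 586.9 -222.3   39. ]
h22 [ 593.7 -269.6   39. ]
case corner [602.7 -71.1  34. ]
case corner [ 636.4 -322.    34. ]
case corner [ 565. -331.   34.]
case corner [530.  -80.4  34. ]
[[-0.   0.4  0.9]
 [-0.   0.9 -0.4]
 [-1.  -0.  -0. ]]
```

The larger weight is the one nearer the case, at about (546, 197). The 30 mm hole is at about (581, -175), and the row lies at about 8° yaw. Next I'll work out the first move.

```bash
cat >> h.py <<'E'
def plan(target,jaw_deg=None,pr=True):
    s=status.state(); M=R.from_euler('xyz',s["ee_rot"],degrees=True).as_matrix()
    d=M.T@(np.array(target)-s["ee_pos"])/10
    a=np.degrees(np.arctan2(M[1,1],M[0,1]))
    print("tcp",s["ee_pos"],"jaw",round(a,2),"tilt",M[2,1:],"shift cm",np.round(d,3), "turn",None if jaw_deg is None else -np.radians(jaw_deg-a),"F",np.round(s["force"],2),"w",s["gripper_width"],"t",s["time_s"])
E
python3 -c "
from h import *
plan([546.5,197,300],98)"
```

```text
tcp [257.11247288 513.99940019 291.64397376] jaw 63.42 tilt [-1.31001922e-03 -2.36023474e-06] shift cm [ -0.816 -15.405  40.063] turn -0.6034623152417341 F [-0.1   0.86  0.1 ] w 91.16739351505153 t 0.15
```

>>> move_arm([
  [[-1.5,-5,13],-0.2,1],
  [[-1.5,-10,26],-0.4,1],
  [[-0.8,-15.4,40],-0.6,1],
  [[-0.8,-15.4,40],-0.6,1],
  [[-0.8,-15.4,40],-0.6,1],
  [[-0.8,-15.4,40],-0.6,1],
  [[-0.8,-15.4,40],-0.6,1],
  [[-0.8,-15.4,40],-0.6,1],
  [[-0.8,-15.4,40],-0.6,1],
  [[-0.8,-15.4,40],-0.6,1],
  [[-0.8,-15.4,40],-0.6,1],
], force=25)

```text
time_s: 1.52
ee_pos: [545.2, 198.8, 300.4]
ee_rot: [88.0, 90.0, 95.9]
force: [0.2, 0.1, 0.2]
gripper_width: 91.2
```

Run:
```python
from h import *
import cv2
plan([546.5,197,216],98)
print(status.state()["qpos"])
cal=viewer.get_calibration("wrist")
cv2.imwrite("pics/w1.png",viewer.grab_frame("wrist")[:,:,::-1])
print(cal); print(proj("wrist",[546.5,197,186],cal),proj("wrist",[546.5,197,168],cal),proj("wrist",[581,-175,39],cal))
```

```text
tcp [545.22489594 198.76701215 300.43344337] jaw 97.92 tilt [2.70620079e-04 9.56237538e-06] shift cm [ 8.443 -0.195  0.102] turn -0.0014093368840845466 F [0.21 0.15 0.24] w 91.15597950292701 t 1.525
[ 1.88876378e+01  1.85140396e+01  8.81435990e+01  1.57804014e-02
  7.33388739e+01 -7.90361370e+01]
{'camera_matrix': array([[295.71128511,   0.        , 282.11805464],
       [  0.        , 295.71128511, 211.50516495],
       [  0.        ,   0.        ,   1.        ]]), 'eye': array([469.91895253, 187.49518082, 392.84014096]), 'rotation': array([ 1.64349960e+02, -1.24376422e-02,  9.80068970e+01])}
[280.37070534 236.37424595] [280.49345502 228.50747582] [-28.36201597 179.89351733]
```

View pics/w1.png

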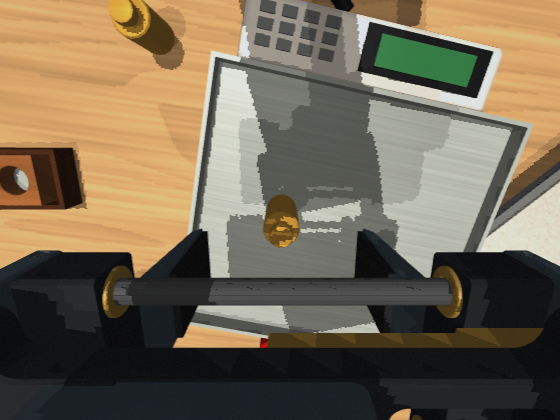

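The wrist view shows the larger weight between the fingers, with its knob at about (284,230). The 34 mm hole is visible on the left at (18,180). I'll zoom in on the knob.

Run:
```python
import cv2
w=cv2.imread("pics/w1.png")
cv2.imwrite("pics/w1c.png",cv2.resize(w[185:265,240:330],None,fx=7,fy=7,interpolation=cv2.INTER_CUBIC))
```

```text
(no output)
```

View pics/w1c.png

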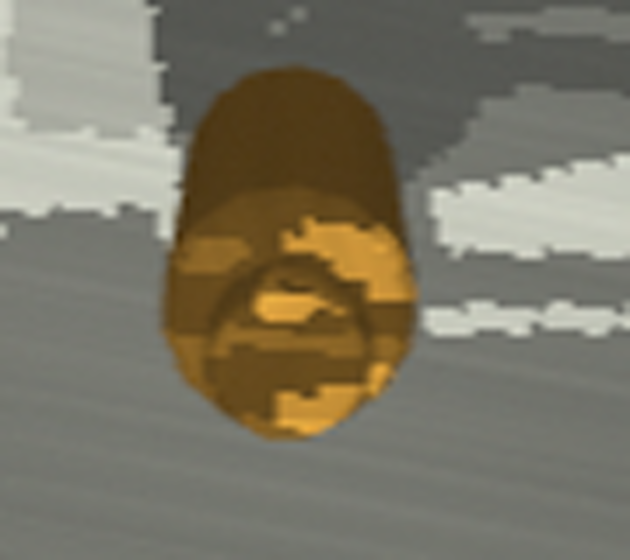

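The predicted knob position (280.4, 236.4) agrees with the measured one (280.7, 235.7), so the fix at (546.5, 197) is good. I'll descend and grip.

>>> move_arm([
  [[2,-0.2,0.1],0,1],
  [[4.5,-0.2,0.1],0,1],
  [[7,-0.2,0.1],0,1],
  [[8.4,-0.2,0.1],0,1],
  [[8.4,-0.2,0.1],0,1],
  [[8.4,-0.2,0.1],0,-1],
  [[8.4,-0.2,0.1],0,-1],
  [[8.4,-0.2,0.1],0,-1],
  [[8.4,-0.2,0.1],0,-1],
  [[8.4,-0.2,0.1],0,-1],
  [[8.4,-0.2,0.1],0,-1],
], force=25)

```text
time_s: 2.95
ee_pos: [547.3, 195.8, 216.3]
ee_rot: [65.4, 90.0, 73.2]
force: [-0.3, 1.1, 0.5]
gripper_width: 34.3
```

Run:
```python
from h import *
plan([546.5,197,330],98)
```

```text
tcp [547.34964662 195.76288088 216.28357206] jaw 97.8 tilt [1.91604218e-04 8.76591861e-05] shift cm [-11.372   0.136  -0.066] turn -0.0035144182874692386 F [-0.25  1.07  0.49] w 34.25917829668978 t 2.95
```

>>> move_arm([
  [[0,0,0],0,-1],
  [[0,0,0],0,-1],
  [[0,0,0],0,-1],
])

```text
time_s: 3.32
ee_pos: [547.4, 196.0, 216.3]
ee_rot: [60.9, 90.0, 68.7]
force: [-0.4, 1.3, 0.2]
gripper_width: 29.6
```

>>> move_arm([
  [[-1,0,0],0,-1],
  [[-3,0,0],0,-1],
  [[-5,0,0],0,-1],
  [[-6.5,0,0],0,-1],
  [[-6.5,0,0],0,-1],
  [[-6.5,0,0],0,-1],
])

```text
time_s: 4.08
ee_pos: [546.9, 195.5, 280.4]
ee_rot: [-168.6, 89.9, -160.8]
force: [0.4, 0.1, -4.3]
gripper_width: 29.2
```

Run:
```python
from h import *
plan([579.8,-165,281],98)
```

```text
tcp [546.91084574 195.52826301 280.42541761] jaw 97.8 tilt [-0.00034596 -0.00171153] shift cm [ -0.042 -36.166  -1.635] turn -0.0034708270347180944 F [ 0.38  0.06 -4.3 ] w 29.19523708450482 t 4.075
```

>>> move_arm([
  [[0,-4,0.4],0,-1],
  [[0,-9,1],0,-1],
  [[0,-14,1.6],0,-1],
  [[0,-19,2.2],0,-1],
  [[0,-24,2.8],0,-1],
  [[0,-29,3.4],0,-1],
  [[0,-34,4],0,-1],
  [[0,-37.2,4.3],0,-1],
  [[0,-37.2,4.3],0,-1],
  [[2.5,-37.2,4.3],0,-1],
  [[5,-37.2,4.3],0,-1],
  [[6.5,-37.2,4.3],0,-1],
  [[6.5,-37.2,4.3],0,-1],
  [[6.5,-37.2,4.3],0,-1],
  [[6.5,-37.2,4.3],0,-1],
])

```text
time_s: 5.95
ee_pos: [641.0, -167.0, 217.5]
ee_rot: [-20.2, 89.9, -12.4]
force: [-0.7, -0.5, -3.6]
gripper_width: 29.3
```

Run:
```python
from h import *
import cv2
plan([581,-175,215],98)
cal=viewer.get_calibration("wrist")
im=viewer.grab_frame("wrist")[:,:,::-1]
cv2.imwrite("pics/w2.png",im)
s=status.state()
np.save("cal2.npy",cal,allow_pickle=True); np.save("s2.npy",s,allow_pickle=True)
print(proj("wrist",[581.1,-174.8,39],cal), proj("wrist",s["ee_pos"]-[0,0,116],cal))
```

```text
tcp [ 640.96330664 -167.00662499  217.49060195] jaw 97.81 tilt [-0.00079607  0.00215952] shift cm [ 0.236  0.023 -6.05 ] turn -0.0033266911553953018 F [-0.67 -0.5  -3.6 ] w 29.28073629458719 t 5.95
[283.5772083  146.51020078] [283.14613748 233.86255313]
```

View pics/w2.png

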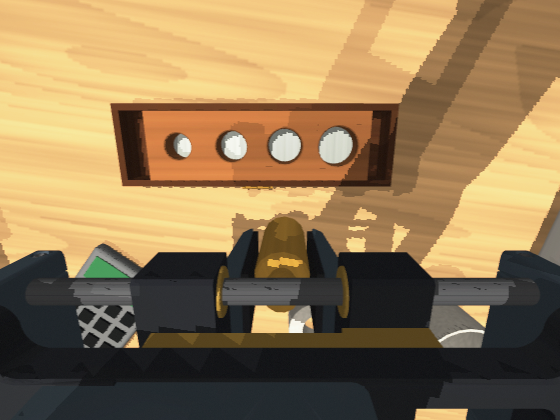

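The wrist view shows the row of holes, with the 30 mm hole at about (285,145), and the held weight hanging upright with its foot at about (284,225). I'll fit the rims.

Run:
```python
from h import *
import cv2
im=cv2.imread("pics/w2.png")
cal=np.load("cal2.npy",allow_pickle=True).item()
b,g,r=[im[:,:,i].astype(int) for i in range(3)]
# not-orange inside insert: holes
hsv=cv2.cvtColor(im,cv2.COLOR_BGR2HSV)
ins=((hsv[:,:,0]<14)&(hsv[:,:,1]>120)&(hsv[:,:,2]>110)).astype(np.uint8)*255
cv2.imwrite("pics/ins.png",cv2.resize(np.hstack([ins[95:195,105:405]]),None,fx=2.6,fy=2.6,interpolation=cv2.INTER_NEAREST))
inv=255-ins
cs,_=cv2.findContours(inv,cv2.RETR_LIST,cv2.CHAIN_APPROX_NONE)
for c in cs:
    a=cv2.contourArea(c)
    if 250<a<2500:
        (x,y),ax,an=cv2.fitEllipse(c); 
        p=onz("wrist",(x,y),39,cal)
        print(a,np.round([x,y],2),np.round(ax,1),np.round(p,1))
cv2.imwrite("pics/w2c.png",cv2.resize(im[110:290,230:350],None,fx=5*.66,fy=5*.66,interpolation=cv2.INTER_CUBIC))
```

```text
515.0 [177.84 145.81] [24.5 27. ] [ 593.5 -268.7   39. ]
716.5 [231.17 145.77] [29.6 30.9] [ 586.9 -221.4   39. ]
929.5 [284.31 145.64] [33.9 35. ] [ 580.3 -174.3   39. ]
1205.0 [337.65 145.62] [37.9 40.6] [ 573.7 -127.    39. ]
```

View pics/ins.png

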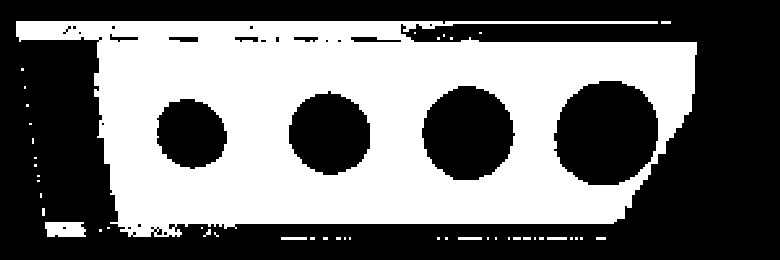

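View pics/w2c.png

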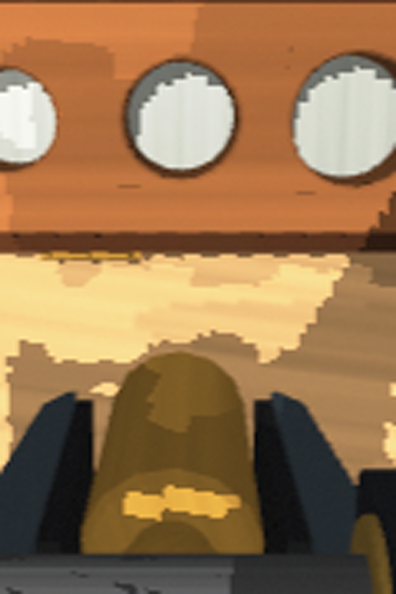

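Run:
```python
from h import *
import cv2
im=cv2.imread("pics/w2.png")
cal=np.load("cal2.npy",allow_pickle=True).item(); s=np.load("s2.npy",allow_pickle=True).item()
M=R.from_euler('xyz',s["ee_rot"],degrees=True).as_matrix()
tcp=s["ee_pos"]
th=np.linspace(0,2*np.pi,180,endpoint=False)
def outl(dy,dz):
    ps=[]
    for rr,h in((13,0),(15,2)):
        for t in th:
            ps.append(proj("wrist",tcp+M@np.array([116.3-h,dy+rr*np.cos(t),dz+rr*np.sin(t)]),cal))
    ps=np.array(ps); return ps
for dz in(-2,-1,0,1,2):
    p=outl(0,dz); print(dz,"top row",p[:,1].min().round(2),"L,R",p[:,0].min().round(1),p[:,0].max().round(1))
# column profile near centre & row edges
hsv=cv2.cvtColor(im,cv2.COLOR_BGR2HSV)
for c in(280,284,288): print(c,[tuple(int(v) for v in im[y,c]) for y in range(212,222)])
for y in(226,232,238):
    row=im[y].astype(int); print(y,[(x,tuple(row[x])) for x in list(range(258,272))] ,[(x,tuple(row[x])) for x in range(298,310)])
```

```text
-2 top row 212.92 L,R 262.8 303.3
-1 top row 214.24 L,R 262.8 303.3
0 top row 215.56 L,R 262.9 303.2
1 top row 216.87 L,R 262.9 303.2
2 top row 218.18 L,R 262.9 303.2
280 [(129, 200, 243), (81, 124, 162), (84, 127, 169), (84, 130, 171), (86, 133, 175), (45, 99, 132), (37, 91, 123), (37, 91, 124), (35, 90, 122), (37, 90, 123)]
284 [(128, 198, 242), (133, 204, 246), (84, 127, 168), (85, 130, 170), (62, 112, 150), (37, 92, 127), (37, 93, 126), (36, 92, 126), (37, 92, 126), (39, 93, 127)]
288 [(130, 202, 244), (76, 118, 155), (77, 118, 156), (77, 120, 157), (83, 127, 168), (60, 109, 147), (37, 90, 123), (37, 89, 122), (35, 89, 123), (38, 90, 123)]
226 [(258, (np.int64(85), np.int64(127), np.int64(167))), (259, (np.int64(83), np.int64(126), np.int64(167))), (260, (np.int64(110), np.int64(167), np.int64(220))), (261, (np.int64(140), np.int64(215), np.int64(249))), (262, (np.int64(140), np.int64(214), np.int64(248))), (263, (np.int64(139), np.int64(214), np.int64(248))), (264, (np.int64(123), np.int64(188), np.int64(235))), (265, (np.int64(83), np.int64(127), np.int64(167))), (266, (np.int6
[... 2932 characters left out ...]
np.int64(74), np.int64(101))), (271, (np.int64(31), np.int64(73), np.int64(101)))] [(298, (np.int64(30), np.int64(71), np.int64(97))), (299, (np.int64(30), np.int64(73), np.int64(97))), (300, (np.int64(28), np.int64(70), np.int64(95))), (301, (np.int64(28), np.int64(70), np.int64(94))), (302, (np.int64(31), np.int64(70), np.int64(95))), (303, (np.int64(27), np.int64(69), np.int64(94))), (304, (np.int64(51), np.int64(91), np.int64(122))), (305, (np.int64(81), np.int64(126), np.int64(166))), (306, (np.int64(73), np.int64(112), np.int64(147))), (307, (np.int64(29), np.int64(38), np.int64(47))), (308, (np.int64(15), np.int64(16), np.int64(16))), (309, (np.int64(18), np.int64(18), np.int64(17)))]
```

>>> move_arm([
  [[0,0.1,-3],0,-1],
  [[0,0.1,-6.1],0,-1],
  [[2,0.1,-6.1],0,-1],
  [[4,0.1,-6.1],0,-1],
  [[5.5,0.1,-6.1],0,-1],
  [[5.5,0.1,-6.1],0,-1],
  [[5.5,0.1,-6.1],0,-1],
  [[5.5,0.1,-6.1],0,-1],
])

```text
time_s: 7.0
ee_pos: [580.4, -174.4, 162.1]
ee_rot: [-22.3, 89.9, -14.5]
force: [0.6, -0.2, -3.8]
gripper_width: 29.4
```

Run:
```python
from h import *
import cv2
for i in range(3):
    plan([580.1,-174.3,155.3])
    cal=viewer.get_calibration("wrist"); im=viewer.grab_frame("wrist")[:,:,::-1]
    print(proj("wrist",[580.3,-174.3,39],cal))
cv2.imwrite("pics/w3.png",im)
cv2.imwrite("pics/w3c.png",cv2.resize(im[150:290,220:350],None,fx=4,fy=4,interpolation=cv2.INTER_CUBIC))
```

```text
tcp [ 580.43725264 -174.37679946  162.13988802] jaw 97.81 tilt [-0.00070141  0.00171237] shift cm [ 0.684  0.013 -0.034] turn None F [ 0.6  -0.15 -3.76] w 29.432968235028337 t 7.0
[283.23460989 230.77639169]
tcp [ 580.33647653 -174.35785948  162.02834051] jaw 97.81 tilt [-0.0006344   0.00146693] shift cm [ 0.673  0.009 -0.024] turn None F [ 0.03  0.48 -3.51] w 29.172718588021134 t 7.05
[283.15637449 230.98870012]
tcp [ 580.22298785 -174.31628738  161.90962156] jaw 97.81 tilt [-0.00045581  0.00119659] shift cm [ 0.661  0.004 -0.013] turn None F [-0.35 -0.27 -4.58] w 29.378661371506556 t 7.1
[283.07730199 231.21753317]
```

View pics/w3c.png

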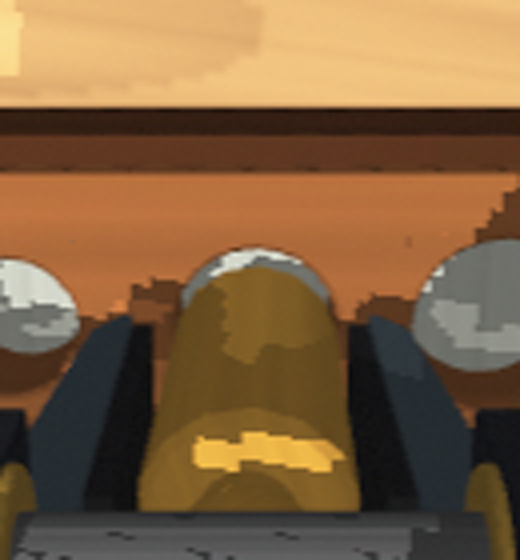

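The foot is centred on the hole sideways: the rim spans columns 182–332 in the crop, and the foot is at about 258. I'll go down gently.

>>> move_arm([
  [[0.3,0,0],0,-1],
  [[0.5,0,0],0,-1],
  [[0.6,0,0],0,-1],
  [[0.65,0,0],0,-1],
  [[0.7,0,0],0,-1],
  [[0.7,0,0],0,-1],
])

```text
time_s: 7.9
ee_pos: [579.9, -174.2, 154.2]
ee_rot: [31.6, 90.0, 39.4]
force: [0.2, 1.4, -3.0]
gripper_width: 29.8
```

>>> move_arm([
  [[0.05,0,0],0,-1],
  [[0.05,0,0],0,-1],
  [[0.1,0,0],0,-1],
  [[0.1,0,0],0,-1],
])

```text
time_s: 8.4
ee_pos: [579.9, -174.3, 153.2]
ee_rot: [107.9, 90.0, 115.7]
force: [-0.3, -0.6, -3.7]
gripper_width: 29.7
```

The foot is about 2 mm below the insert top with no contact force, so it has entered. I'll keep going in small steps towards the disc.

>>> move_arm([
  [[0.1,0,0],0,-1],
  [[0.2,0,0],0,-1],
  [[0.3,0,0],0,-1],
  [[0.4,0,0],0,-1],
  [[0.4,0,0],0,-1],
])

```text
time_s: 9.02
ee_pos: [579.9, -174.2, 149.1]
ee_rot: [91.6, 90.0, 99.4]
force: [0.3, -0.2, -3.5]
gripper_width: 29.4
```

>>> move_arm([
  [[0.2,0,0],0,-1],
  [[0.4,0,0],0,-1],
  [[0.6,0,0],0,-1],
  [[0.6,0,0],0,-1],
])

```text
time_s: 9.52
ee_pos: [579.9, -174.2, 143.0]
ee_rot: [118.3, 90.0, 126.1]
force: [-0.6, -0.6, -3.9]
gripper_width: 29.3
```

>>> move_arm([
  [[0.2,0,0],0,-1],
  [[0.4,0,0],0,-1],
  [[0.6,0,0],0,-1],
  [[0.6,0,0],0,-1],
  [[0.6,0,0],0,-1],
])

```text
time_s: 10.15
ee_pos: [579.9, -174.2, 137.2]
ee_rot: [97.2, 90.0, 105.0]
force: [-0.4, 0.5, -4.1]
gripper_width: 29.5
```

>>> move_arm([
  [[0.2,0,0],0,-1],
  [[0.3,0,0],0,-1],
  [[0.35,0,0],0,-1],
  [[0.4,0,0],0,-1],
  [[0.4,0,0],0,-1],
])

```text
time_s: 10.78
ee_pos: [579.9, -174.3, 133.3]
ee_rot: [9.4, 90.0, 17.2]
force: [1.2, -0.2, -2.2]
gripper_width: 29.6
```

>>> move_arm([
  [[0.03,0,0],0,-1],
  [[0.06,0,0],0,-1],
  [[0.06,0,0],0,-1],
])

```text
time_s: 11.15
ee_pos: [580.1, -174.2, 133.2]
ee_rot: [-10.8, 90.0, -3.0]
force: [-0.7, 1.6, 2.2]
gripper_width: 29.5
```

>>> move_arm([
  [[0.03,0,0],0,-1],
  [[0.06,0,0],0,-1],
  [[0.06,0,0],0,-1],
])

```text
time_s: 11.52
ee_pos: [580.0, -174.3, 132.3]
ee_rot: [-7.5, 90.0, 0.3]
force: [-0.5, 0.9, 4.3]
gripper_width: 29.4
```

The force rose to about 8 N in all at the disc level, and the disc is now sliding. I'll press on in small steps.

>>> move_arm([
  [[0.05,0,0],0,-1],
  [[0.1,0,0],0,-1],
  [[0.15,0,0],0,-1],
  [[0.15,0,0],0,-1],
])

```text
time_s: 12.02
ee_pos: [580.0, -174.3, 130.5]
ee_rot: [10.7, 90.0, 18.5]
force: [-0.2, 1.1, 3.6]
gripper_width: 29.5
```

>>> move_arm([
  [[0.05,0,0],0,-1],
  [[0.1,0,0],0,-1],
  [[0.15,0,0],0,-1],
  [[0.15,0,0],0,-1],
])

```text
time_s: 12.52
ee_pos: [580.0, -174.2, 129.0]
ee_rot: [8.0, 90.0, 15.8]
force: [-0.2, 1.3, 3.9]
gripper_width: 29.2
```

>>> move_arm([
  [[0.05,0,0],0,-1],
  [[0.1,0,0],0,-1],
  [[0.1,0,0],0,-1],
])

```text
time_s: 12.9
ee_pos: [579.9, -174.2, 128.0]
ee_rot: [18.0, 90.0, 25.8]
force: [0.1, 1.5, 3.8]
gripper_width: 29.7
```

>>> move_arm([
  [[0.05,0,0],0,-1],
  [[0.05,0,0],0,-1],
  [[0.05,0,0],0,-1],
])

```text
time_s: 13.28
ee_pos: [580.0, -174.2, 127.5]
ee_rot: [7.0, 90.0, 14.8]
force: [-0.2, 1.7, 4.2]
gripper_width: 29.4
```

>>> move_arm([
  [[0.05,0,0],0,-1],
  [[0.05,0,0],0,-1],
  [[0.05,0,0],0,-1],
])

```text
time_s: 13.65
ee_pos: [580.0, -174.3, 127.2]
ee_rot: [-3.9, 90.0, 3.9]
force: [-0.2, 1.9, 5.3]
gripper_width: 29.9
```

>>> move_arm([
  [[0.05,0,0],0,-1],
  [[0.05,0,0],0,-1],
  [[0.05,0,0],0,-1],
])

```text
time_s: 14.02
ee_pos: [580.0, -174.2, 127.1]
ee_rot: [-10.0, 90.0, -2.2]
force: [-0.1, 2.9, 8.1]
gripper_width: 29.4
```

The weight bottoms at TCP z ≈ 127.2, against a predicted 127.3, and the force is now rising. I'll do one more small confirmation, then ease off and open.

>>> move_arm([
  [[0.04,0,0],0,-1],
  [[0.04,0,0],0,-1],
  [[0.04,0,0],0,-1],
])

```text
time_s: 14.4
ee_pos: [580.0, -174.2, 127.1]
ee_rot: [-10.9, 90.0, -3.1]
force: [-1.6, 2.2, 10.3]
gripper_width: 29.4
```

>>> move_arm([
  [[-0.1,0,0],0,-1],
  [[-0.1,0,0],0,-0.2],
  [[-0.1,0,0],0,-0.2],
  [[-0.1,0,0],0,-0.2],
  [[-0.1,0,0],0,-0.2],
  [[-0.1,0,0],0,-0.2],
])

```text
time_s: 15.15
ee_pos: [579.8, -174.3, 127.1]
ee_rot: [144.4, 90.0, 152.2]
force: [-0.6, -0.3, -0.3]
gripper_width: 36.4
```

Run:
```python
from h import *
import cv2
plan([580,-174.2,260])
cv2.imwrite("pics/w4.png",viewer.grab_frame("wrist")[:,:,::-1])
```

```text
tcp [ 579.8284237  -174.28339956  127.05476731] jaw 97.8 tilt [ 0.00010387 -0.00014496] shift cm [-1.3295e+01  7.0000e-03  1.6000e-02] turn None F [-0.56 -0.29 -0.27] w 36.368517375499735 t 15.15
```

View pics/w4.png

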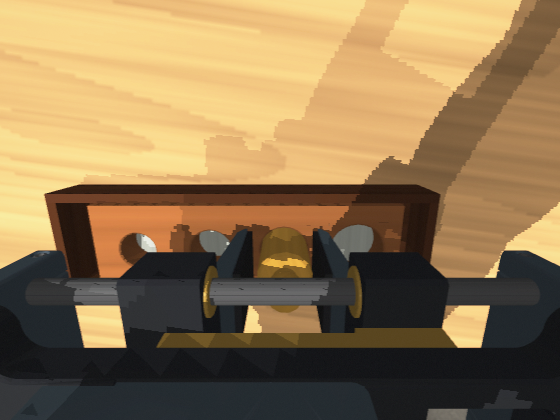

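The fingers are off the weight: the opening is 36.4 mm and the force about 0. The weight stands upright at (283,255). I'll open further, rise straight up and check.

>>> move_arm([
  [[0,0,0],0,0.2],
  [[0,0,0],0,0.2],
  [[0,0,0],0,0.2],
  [[0,0,0],0,0.2],
  [[-1,0,0],0,0.2],
  [[-3,0,0],0,0.2],
  [[-6,0,0],0,0.2],
  [[-10,0,0],0,0.2],
  [[-13,0,0],0,0.2],
  [[-13,0,5],0,0.2],
  [[-13,0,7],0,0.2],
  [[-13,0,7],0,0.2],
  [[-13,0,7],0,0.2],
  [[-13,0,7],0,0.2],
])

```text
time_s: 16.95
ee_pos: [648.3, -165.0, 257.4]
ee_rot: [160.2, 90.0, 168.0]
force: [1.0, 1.2, 0.1]
gripper_width: 54.7
```

Run:
```python
from h import *
import cv2
plan([580,-174.2,260])
cal=viewer.get_calibration("wrist")
w=viewer.grab_frame("wrist")[:,:,::-1]; s=viewer.grab_frame("side")[:,:,::-1]
for z in (97,98.9,103): print(z,proj("wrist",[580,-174.2,z],cal),proj("side",[580,-174.2,z]))
cv2.imwrite("pics/w5.png",w);cv2.imwrite("pics/s5.png",s)
a=cv2.resize(w[60:260,150:400],None,fx=2.6,fy=2.6,interpolation=cv2.INTER_CUBIC)
cv2.imwrite("pics/w5c.png",a)
cv2.imwrite("pics/s5c.png",cv2.resize(s[130:230,240:350],None,fx=5.5,fy=5.5,interpolation=cv2.INTER_CUBIC))
```

```text
tcp [ 648.32440108 -164.95299538  257.44291694] jaw 97.78 tilt [ 0.00013041 -0.00036179] shift cm [-0.253  0.008 -6.895] turn None F [0.99 1.17 0.11] w 54.712719492016426 t 16.95
97 [283.13147101 137.77329564] [295.08934503 168.34765229]
98.9 [283.13922844 137.84075852] [295.10532902 167.77813046]
103 [283.15637167 137.98984554] [295.13992612 166.54540896]
```

View pics/w5c.png

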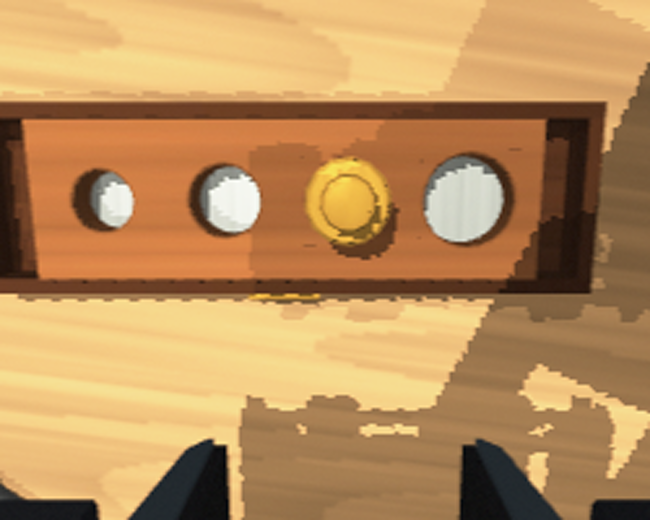

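View pics/s5c.png

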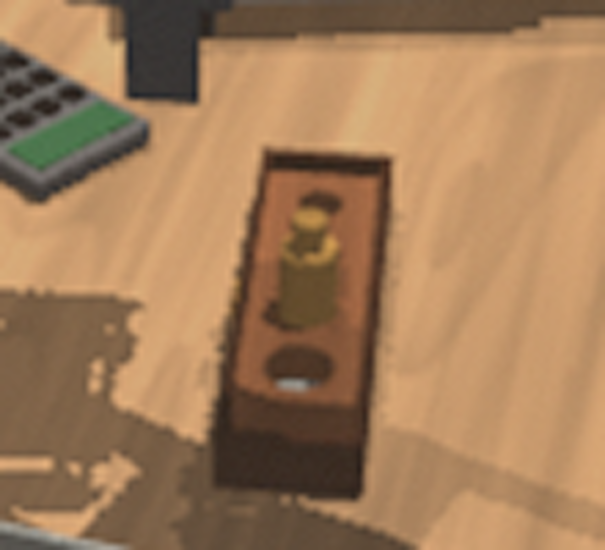

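View pics/s5.png

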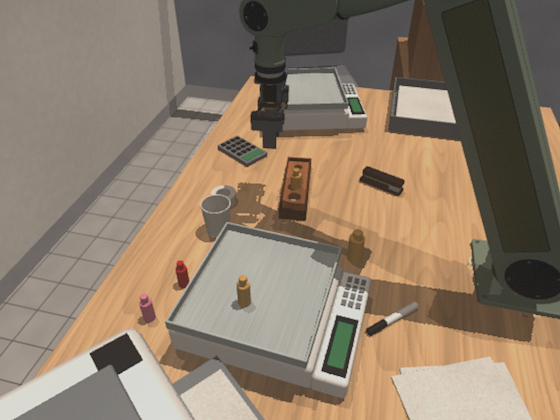

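The weight stands upright in the third hole. In the side view its knob top is at row ≈168.7; the prediction is 168.3 if fully home and 166.5 if still up on the disc. The smaller weight is unmoved at (243,292). I'll hand in.

```bash
python3 -c "
from workcell import env,status
print(status.state()['qvel'])
print(env.job_done())"
```

```text
[ 0.11902074  0.1615993  -0.16021067  0.07044245 -0.0309288   0.04555117]
the job is handed in; nothing more can be done
None
```

I moved the larger brass weight from the pan into the 30 mm hole of the case, pressed it home and let go. The job is handed in, at about 17 s. `env.job_done()` gives no verdict, so success rests on my own checks below.

- **Finding the hole:** I located it with the top and wrist cameras at about (580, -174) mm. The weight went in on the first try with no side force, so no feeling around was needed.
- **Pressing home:** The disc slid at about 8 N in all, counting the weight itself. The tool stopped going down at 127.1–127.2 mm, where 127.3 was predicted for fully home. The highest reading I saw was about 10 N upward on the tool, roughly 14 N on the case, against the 32 N limit.
- **Last checks:** The weight stands upright in the 30 mm hole. In the side view its knob top is at row 168.7, against a prediction of 168.3 if fully home and 166.5 if still up on the disc. That is only a two-pixel difference, so the force and depth readings are the stronger evidence.
- **Other things:** By eye in the side view, the smaller weight looks unmoved. I did not measure the other objects again. The gripper is open and clear of everything.

No check failed or disagreed.

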